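Fit the keyed spindle into the tube mixer's hub

TASK

Two drive spindles hang in the forked stand: lift the one with the key (the rib along its shaft) up and off its fork without disturbing anything else. Push it shaft-down into the tube mixer's drive hub, turning it until its key slips into the keyway, and keep pushing against the hub's spring until the flange sits flat on the hub. Finish while still gripping it and holding it down fully home; do not let go, the spring would push it up again.

Things in the scene. Friction and masses are not known exactly. Their poses are not given: they have to be found in the camera images.
- spindle: keyed spindle, about 220 g, hanging upright by its flange. Origin: centre of the shaft's lower tip, z up the shaft. Steel shaft 24 mm in diameter, 55 mm long, lowest 6 mm tapering to 14 mm. Key: rib 8 mm wide on its +x side, reaching 19 mm from the axis, 14 to 42 mm above the tip; at the start within 0.35 rad of the stand's +x
- spindle_flange (a point): on the keyed spindle's axis at the underside of its white flange (46 mm in diameter, 6 mm thick), 55 mm above the tip
- spindle_grip (a point): grip point on the keyed spindle's axis, 83 mm above the tip, in a flat white upright tab: 36 mm along the spindle's x, 14 mm thick along its y (fingers close along y, from above), 61 to 101 mm above the tip. A fin 8 mm thick sticks out of the tab's upper half on the key's side, to 32 mm from the axis
- plain_spindle: the other spindle hanging in the stand, to be left alone: same flange and tab but no fin, a thinner shaft of 18 mm and no key; origin at the lower tip
- stand: fixed stand, base 140 x 220 mm; origin on the table midway between two forks centred at y = +60 and -60 mm, open to its +x. Prong tops at 150 mm carry the flanges; gap 28 mm. Lips 10 mm high at the prong ends, 28 mm from the fork centre: lift first; straight up is free, the key passes the gap. Upright plate 158 mm high at x = -60 mm
- mixer: fixed tube mixer: grey housing 220 x 170 mm, 55 mm high, on the table; origin on the table below the hub axis (the housing reaches 130 mm to its -x and 90 mm to its +x, where -x carries a black control panel)
- hub: fixed round steel hub standing out of the mixer, does not turn, 68 mm in diameter, top 85 mm above the table. Origin on its axis at table height, z up. Bore 27 mm in diameter, open at the top; keyway 11 mm wide on its +x side, out to 21 mm from the axis. A lug 12 mm wide outside, flush with the top, marks the +x side too, out to 44 mm
- hub_mouth (a point): centre of the bore at the hub's top face, 85 mm above the table
- plunger (a joint): spring plunger at the bottom of the bore, travel in m downwards: 0 = up (its top 47 mm below the hub's top face), grows as the shaft presses it; 0.008 when the spindle's flange sits on the hub. About 3 N to start, 11 N when the flange is seated
- jar: amber glass jar, 48 mm in diameter, 70 mm high, origin under its centre; bystander
- beaker: glass beaker, 60 mm in diameter, 70 mm high, origin under its centre; bystander
- dish: closed clear flat dish, 84 mm in diameter, 16 mm high, origin under its centre; bystander
- tape: roll of paper tape lying flat, 64 mm in diameter, 18 mm high; bystander
- tipbox: grey box 80 x 110 x 50 mm, origin under its centre; bystander
- bottle: white plastic bottle, 60 mm in diameter, 120 mm high, origin under its centre; bystander
Things that resemble listed ones, but are neither listed nor needed, are in the scene too. What is shaped like the spindle but red is not meant.

How it is judged:
By the outcome, as a careful person would: the job done as asked, in the order asked, and still so for the second after the job is handed in, while the arm keeps its last pose, push and grip.
It also fails if it takes over 48 s, if anything falls off the work surface, if the arm or the gripper's body presses on something with over 40 N, if the wrist force passes 120 N, or if a joint passes its speed limit or range.

ROBOT

A 6-joint arm with a two-finger parallel gripper is mounted at the origin on the work surface. World frame = base frame: x ahead of the robot, y to its left, z up, the work surface at z = 0. Lengths are in m, angles in rad, forces in N, time in s.
With the tool pointing down it reaches from about 0.225 to 0.875 m from the base axis. Payload 3.4 kg.
Tool frame: the origin (TCP) lies at the very end of the fingers, on their centre line; the grasp point (between the pads) lies behind it (manip.grasp_offset is the z of the grasp point in the tool frame, in m); z points along the fingers, y is the line along which they close (so a half turn about z gives the same grasp; the last joint's range is limited). The gripper opens to 85 mm and grips with 20 to 120 N. Pads are 22 mm wide; open, the fingers measure 114 mm over their backs; the gripper's body (76 mm by 85 mm) begins 54 mm behind the grasp point. The pads swing forward as they close: fully open they stand 13 mm farther back than shut.
Start: joints at [-1.359, 0.276, 1.505, -0, 1.361, -0.121], TCP at [0.188, -0.543, 0.231] pointing down, gripper open.
Joint ranges: [-2.89, 2.89], [-0.75, 2.08], [0.22, 2.7], [-1.18, 4.32], [0.11, 2.71], [-2.7, 2.7]. Speed limits (rad/s): [2.57, 2.57, 3.14, 3.14, 3.14, 3.14].

INTERFACE

Orientations are given as a unit quaternion [w, x, y, z].
In Python, from rig import manip gives the robot as it stands.
- The arm moves only by the shell command python3 -m pendant 'ROWS' [FORCE]. ROWS is JSON, a list of rows, each an object of numbers: "dx", "dy", "dz": the shift along the tool's x, y, z in m; "rx", "ry", "rz": the turn, a rotation vector about the tool's x, y, z in degrees; "hand": the finger opening in m, from 0 to 0.0854. In form: [{"dx": .., "dy": .., "dz": .., "rx": .., "ry": .., "rz": .., "hand": ..}, ...]. A call has 1 to 12 rows; each row shifts and turns the commanded pose from where the row before left it, along the tool's axes as they then stand; what a row does not reach is not made up. A row lasts 1/12 s, in which the tool goes at most 41.7 mm and 7.16 degrees, less where a joint would pass 70% of its speed; a pose out of reach is approached as far as the arm can. A call is refused whole if a number of a shift passes 0.0417 or a number of a turn 7.16, either way. A call with a gripper value outside its range is refused whole. The fingers move at their own pace and stop on an object; FORCE is the grip in N (left out, the last holds). Time passes only in rows, so rows that do not move let the fingers close. It gives the time, the measured TCP pose, the force, the opening and the grip force at its end, in the units of the state.
- manip.get_state(): the state, without advancing time (a new reading comes with each control period).
- manip.get_image(name): name is "side" or "top"; returns a dict with "frame" (420x560x3 uint8, red, green, blue), "fx", "fy", "cx", "cy" (pixels), "distortion" ([k1, k2, p1, p2, k3] as OpenCV has them; the pictures are not rectified), "position" and "attitude" of the camera in the world. Camera axes: x right, y up, looking along -z (the intrinsics and any distortion apply to the point x, -y, -z); pixel columns grow to the right and rows downward; lengths in m; the calibration is good to about 2 mm. A picture is of the moment at which its call begins. There is no depth.
- manip.sign_off(): hands the job in; it is judged then, once.
The state is a dict: "clock": time; "qpos": joint angles; "qd": joint speeds; "effort": joint torques, N m; "position": TCP position; "ee_rot": TCP orientation; "contact_force": force on the tool from outside, world axes, zero at the start; "moment": the same for the moment, N m; "width": finger opening in m; "gripper_force": force on a finger pad.
Only numpy, scipy, OpenCV 4.12 (cv2) and the standard library are available. Lean on these libraries where they do the work, as an engineer would, in place of code of your own. Each camera call takes 0.05 s, during which the arm holds its last target. There are 200 camera calls.

## Working session

There is one attempt and no reset: what is moved stays moved. The work goes in short steps, Python scripts to look and compute and a shell command to move; the robot and the scene stay as the last step left them, time stands still between calls to the robot, and variables do not carry over. Pictures are saved under pics/ and viewed, at most 10 in all, crops included, and the job is handed in when it is done.

```bash
mkdir -p pics; ls; cat > h.py <<'E'
import numpy as np, cv2
from rig import manip
from scipy.spatial.transform import Rotation as R
def snap(n,f):
    d=manip.get_image(n); cv2.imwrite('pics/'+f+'.png',d['frame'][:,:,::-1]); np.save('pics/'+f+'.npy',d,allow_pickle=True); return d
def load(f): return np.load('pics/'+f+'.npy',allow_pickle=True).item()
def rot(a):
    a=np.array(a,float)
    return a if a.shape==(3,3) else R.from_quat(np.r_[a[1:],a[0]]).as_matrix()
def ray(d,u,v):
    K=np.array([[d['fx'],0,d['cx']],[0,d['fy'],d['cy']],[0,0,1.]])
    p=cv2.undistortPoints(np.array([[[u,v]]],float),K,np.array(d['distortion'],float))[0,0]
    return np.array(d['position']),rot(d['attitude'])@np.array([p[0],-p[1],-1.])
def onz(d,u,v,z):
    o,r=ray(d,u,v); return o+r*(z-o[2])/r[2]
def proj(d,P):
    c=rot(d['attitude']).T@(np.array(P)-np.array(d['position']))
    K=np.array([[d['fx'],0,d['cx']],[0,d['fy'],d['cy']],[0,0,1.]])
    return cv2.projectPoints(np.array([[c[0],-c[1],-c[2]]]),np.zeros(3),np.zeros(3),K,np.array(d['distortion'],float))[0][0,0]
def tri(d1,p1,d2,p2):
    o1,r1=ray(d1,*p1);o2,r2=ray(d2,*p2)
    s=np.linalg.lstsq(np.c_[r1,-r2],o2-o1,rcond=None)[0]
    a,b=o1+r1*s[0],o2+r2*s[1]; return (a+b)/2,np.linalg.norm(a-b)
E
python3 - <<'E'
from h import *
for n in('top','side'):
    d=snap(n,n+'0'); print(n,d['fx'],d['cx'],d['cy'],d['distortion'],d['position'],rot(d['attitude']).round(3).tolist())
    cv2.imwrite(f'pics/{n}0b.png',cv2.resize(d['frame'][:,:,::-1],(800,600),interpolation=cv2.INTER_CUBIC))
print(manip.get_state(),manip.grasp_offset)
E
```

```text
pics
top 425.2646114600595 279.2655289208704 206.29956464472767 [-0.00611466  0.          0.          0.          0.        ] [0.50529005 0.01433985 1.19237459] [[0.027, 0.998, -0.049], [-1.0, 0.027, -0.006], [-0.005, 0.049, 0.999]]
side 538.9530737479084 269.66097756131063 200.48744127181394 [-0.16182634  0.          0.          0.          0.        ] [0.14758263 1.15672332 0.93448251] [[-0.935, 0.187, -0.301], [-0.354, -0.507, 0.786], [-0.006, 0.841, 0.54]]
{'clock': 0.1, 'qpos': array([-1.35897848e+00,  2.76517402e-01,  1.50602186e+00,  1.24668615e-05,
        1.36070805e+00, -1.20998437e-01]), 'qd': array([ 0.00014249, -0.00211301, -0.00167394,  0.00097298, -0.00093867,
       -0.00093463]), 'effort': array([ 1.52778270e-03, -4.17701769e+01, -2.46404529e+01, -3.60620579e-04,
        5.79013358e-03,  7.51705642e-06]), 'position': array([ 0.18775395, -0.54297301,  0.2305283 ]), 'ee_rot': array([-8.26752425e-04,  9.86185965e-01,  1.65639842e-01, -3.14668253e-05]), 'contact_force': array([0.10092153, 0.15257742, 0.26397562]), 'moment': array([ 0.00191466, -0.01239719,  0.03896572]), 'gripper_force': 0.0, 'width': 0.0858330913280026} -0.0187
```

View pics/top0b.png

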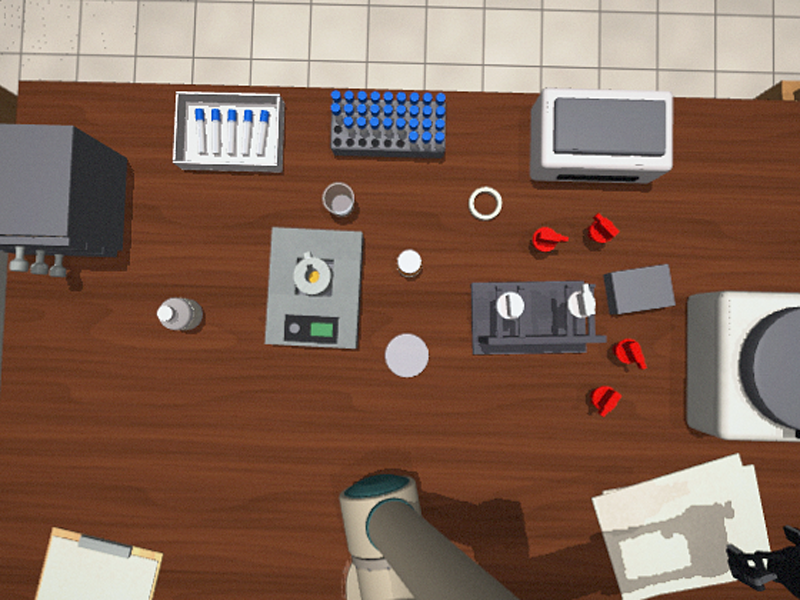

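View pics/side0b.png

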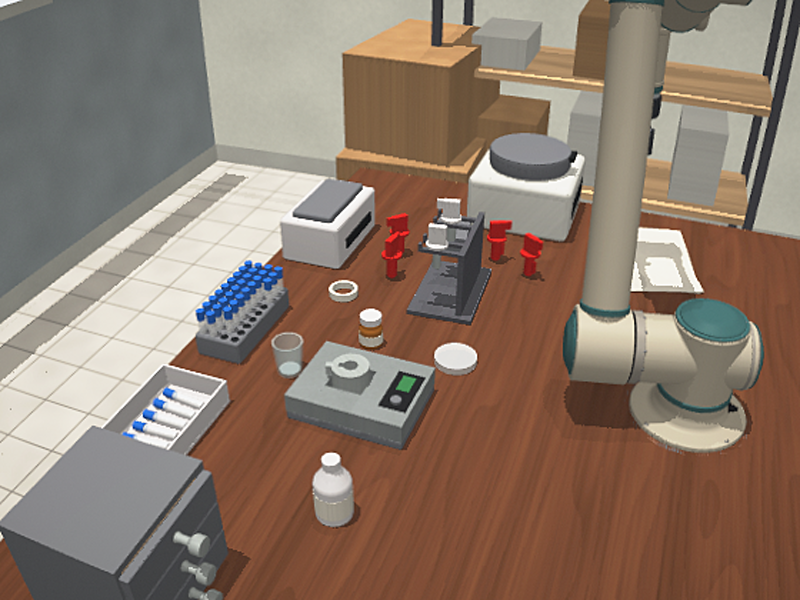

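The top view shows the finned (keyed) spindle at about (582,302) on the 800-px scale with its fin pointing up at (588,288), the plain one at (510,306), and the hub at (313,275) with its lug at (308,256). Next I'll take detailed crops and measure.

```bash
python3 - <<'E'
from h import *
t=load('top0')['frame'][:,:,::-1]; s=load('side0')['frame'][:,:,::-1]
def c(im,x0,y0,w,h,k): return cv2.resize(im[y0:y0+h,x0:x0+w],None,fx=k,fy=k,interpolation=cv2.INTER_CUBIC)
a=c(t,380,190,50,50,6); b=c(t,195,165,50,50,6); e=c(s,280,130,80,50,6)
f=c(s,225,240,50,50,6)
im=np.zeros((600,780,3),np.uint8); im[:300,:300]=a; im[300:,:300]=b; im[:300,300:780]=e; im[300:,300:600]=f
cv2.imwrite('pics/crops.png',im)
for n in('top0','side0'):
    d=load(n); hsv=cv2.cvtColor(d['frame'],cv2.COLOR_RGB2HSV)
    m=((hsv[...,1]<40)&(hsv[...,2]>165)).astype(np.uint8)
    x0,y0,x1,y1=(320,190,430,250) if n=='top0' else (285,130,340,185)
    k,l,st,ce=cv2.connectedComponentsWithStats(m[y0:y1,x0:x1])
    for i in range(1,k):
        if st[i,4]>15: print(n,st[i].tolist(),ce[i]+[x0,y0])
E
```

```text
top0 [88, 9, 9, 22, 135] [411.71111111 210.18518519]
top0 [28, 14, 19, 19, 245] [357.07755102 213.33469388]
top0 [78, 14, 12, 18, 101] [401.62376238 213.1980198 ]
side0 [21, 9, 16, 4, 41] [314.07317073 139.95121951]
side0 [23, 20, 15, 6, 42] [315.07142857 153.11904762]
side0 [15, 26, 13, 4, 35] [306.17142857 157.77142857]
side0 [13, 38, 16, 6, 47] [304.89361702 171.31914894]
```

View pics/crops.png

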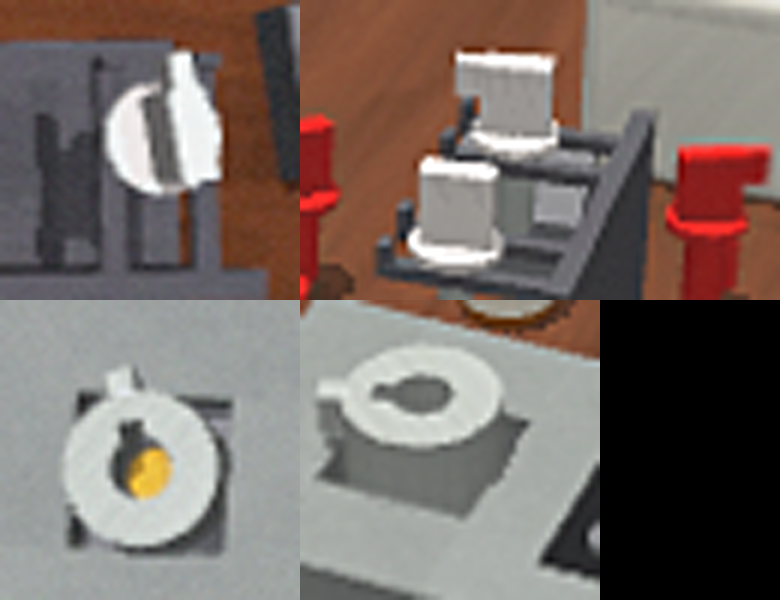

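The crops show the keyed spindle's fin at top px about (410,199), with the tab's bright top near (412,212) and the flange circle near (407,213). The hub circle is centred at top px about (218.1,192.6), and its lug and keyway point up and slightly left.

```bash
cat > meas.py <<'E'
from h import *
from scipy.optimize import least_squares
def cont(d,x0,y0,x1,y1,th,k=8):
    g=cv2.cvtColor(d['frame'],cv2.COLOR_RGB2GRAY)[y0:y1,x0:x1]
    G=cv2.GaussianBlur(cv2.resize(g,None,fx=k,fy=k,interpolation=cv2.INTER_CUBIC),(0,0),2)
    cs,_=cv2.findContours((G>th).astype(np.uint8),cv2.RETR_LIST,cv2.CHAIN_APPROX_NONE)
    return [((c[:,0]+.5)/k-.5+[x0,y0]) for c in cs if len(c)>60]
def W(d,c,z): return np.array([onz(d,*p,z)[:2] for p in c])
def circ(P,r):
    f=lambda q:np.hypot(*(P-q).T)-r
    s=least_squares(f,P.mean(0),loss='soft_l1',f_scale=.0007); return s.x,np.abs(f(s.x)).mean()
E
python3 - <<'E'
from meas import *
d=load('top0'); g=cv2.cvtColor(d['frame'],cv2.COLOR_RGB2GRAY)
print(g[196:224,394:420]); print(g[176:208,200:236])
print('hub',onz(d,218.1,192.6,.085),'lug tip',onz(d,195+121.5/6-.4,165+369/6-.4,.085))
print('fin tip',onz(d,410.0,198.4,.196),'flange c',onz(d,406.8,212.8,.156))
# PCA of bright tab top
for th in(190,200,215):
  for c in cont(d,390,190,425,230,th): 
    P=W(d,c,.196); r=cv2.minAreaRect((P*1000).astype(np.float32)); print(th,len(c),P.mean(0),r, P.min(0),P.max(0))
E
```

```text
[[ 83  80  68  66  70  70  70  70  67  71  73  71  81  79  83  72  77  78
   76  75  78  76  74  78  75  69]
 [100 101  98 100 101 101 104 102 100 101 104 101 101 100  91  55  73  71
   75  77  75  74  78  80  76  74]
 [ 98  97  97  98  96 101  97  99  96  98  98  97  98 101 108 122 144 128
   72  85  85  80  83  77  76  75]
 [ 94  84  68  96  97  95  93  93  95  95  99  96  93 108 176 242 254 237
   52  97  98  93  92  80  75  72]
 [ 91  60  39  74  91  96  89  96  99  94  96  95  96 102 185 249 248 232
   89  88  89  90  96  80  78  71]
 [ 93  59  51  75  81  80  85  96  98  96 100  93  96  84 167 249 245 236
  130  71  74  73  84  81  83  82]
 [ 91  68  82  99  94  89  94 100  97  98  97  96  98  86 167 248 244 238
  159  89  91  93  75  81  78  77]
 [ 93  62  76  99  94  87  87  93  99 109 105 118 122  87 137 231 245 242
  205  99  91  91  70  68  68  70]
 [ 87  63  80  99  92  86  90 112 159 193 174 177 158  88 136 222 244 243
  238 178 106  87  67  70  73  73]
 [ 87  64  73  97  93  85 118 198 245 239 215 147 130 105 196 247 243 241
  245 239 158  83  66  71  75  75]
 [ 93  60 
[... 2747 characters left out ...]
3438, -266.1993713378906), (41.265193939208984, 18.175148010253906), 8.557857513427734) [ 0.5258728  -0.27806556] [ 0.56645806 -0.25696769]
200 391 [ 0.55407    -0.28979198] ((555.237548828125, -290.7692565917969), (51.207332611083984, 16.895557403564453), 10.72563648223877) [ 0.52916514 -0.30062911] [ 0.58013585 -0.28111956]
215 316 [ 0.54543864 -0.26693391] ((545.009765625, -266.0401306152344), (40.409183502197266, 17.08403778076172), 8.989995956420898) [ 0.52618081 -0.27748099] [ 0.56587899 -0.25754504]
215 382 [ 0.55412587 -0.289812  ] ((555.2730712890625, -290.8832702636719), (50.59068298339844, 16.287796020507812), 10.581681251525879) [ 0.52946538 -0.30034659] [ 0.57983415 -0.28142319]
```

```bash
python3 - <<'E'
from meas import *
d=load('top0'); g=cv2.cvtColor(d['frame'],cv2.COLOR_RGB2GRAY).astype(float)
L=[]
for r in range(206,219):
    row=g[r]
    for c in range(406,412):
        if row[c]<168<=row[c+1]: L.append((c+(168-row[c])/(row[c+1]-row[c]),r)); break
P=W(d,L,.196); m,b=np.polyfit(P[:,0],P[:,1],1); th=np.arctan(m); print('tab yaw',th,'resid',np.abs(np.polyval([m,b],P[:,0])-P[:,1]).max())
u=np.array([np.cos(th),np.sin(th)]); n=np.array([-u[1],u[0]])
col=g[195:202,410]; fin=onz(d,410.2,198.2,.196)[:2]; low=onz(d,412.5,219.6,.196)[:2]
a1=fin@u-.032; a2=low@u+.018; e=(P@n).mean()
print('along',a1,a2,'centre',u*(a1+a2)/2+n*(e-.007))
for t in(170,190,210):
  for c in cont(d,390,190,425,230,t):
    if c[:,0].min()<400:
      q=W(d,c,.156); i=(c[:,0]<402)|((c[:,0]<405)&(c[:,1]>215)); print('flange',t,circ(q[i],.023))
# hub
for t in(172,176,180,184):
  for c in cont(d,198,172,240,212,t):
    if len(c)>300: print('hub',t,len(c),circ(W(d,c,.085),.034))
for t in(100,120,140):
  for c in cont(d,210,182,228,204,t):
    if len(c)>100: q=W(d,c,.085); print('bore',t,len(c),circ(q,.0135),q.max(0),q.min(0))
for p in((214.85,176.1),(215.5,177)): print('lug',onz(d,*p,.085))
print('hub',onz(d,218.1,192.6,.085)); print(g[174:184,208:222].astype(int)); print(g[182:203,210:227].astype(int))
print('plain',onz(d,357,213.3,.156))
s=load('side0'); 
for nm,z in(('tab',.196),('flange',.156)): print(nm)
print('side hub',proj(s,[.5906,.1817,.085]))
E
```

```text
tab yaw 0.18577375845920188 resid 0.0002965134240391354
along 0.48608761677372314 0.4857999425043403 centre [ 0.54893077 -0.28987464]
flange 170 (array([ 0.54944683, -0.29019527]), np.float64(0.0018063884926939036))
flange 190 (array([ 0.54955591, -0.29077956]), np.float64(0.0018383763599144974))
flange 210 (array([ 0.54971965, -0.291406  ]), np.float64(0.0018485597229176839))
hub 172 650 (array([0.59166156, 0.18304739]), np.float64(0.0014918140957930423))
hub 176 304 (array([0.59961982, 0.21433229]), np.float64(0.006241453017040232))
hub 176 642 (array([0.5917212 , 0.18298231]), np.float64(0.0015392484957570157))
hub 180 314 (array([0.59947203, 0.21407267]), np.float64(0.006354972231300772))
hub 180 639 (array([0.59173317, 0.18291691]), np.float64(0.0015832281268874965))
hub 184 319 (array([0.59922594, 0.21385702]), np.float64(0.006486201248987613))
hub 184 636 (array([0.59180414, 0.18289595]), np.float64(0.0016813737703393527))
bore 100 221 (array([0.59919115, 0.19437443]), np.float64(0.0036179445421116534)) [0.61101512 0.19463208] [0.58072418 0.17663718]
bore 100 621 (array([0.590
[... 2211 characters left out ...]
56 196 193 191 191 183 199 207 210 209]
 [210 209 214 193  73  65 125 203 193 187 189 192 186 203 208 211 208]
 [207 209 210 205 144  88 110 192 195 192 189 197 199 210 215 210 209]
 [207 207 210 215 208 173 125 155 199 196 198 198 209 209 211 209 211]
 [210 210 213 207 209 210 202 187 211 209 207 209 211 213 209 210 211]
 [212 209 211 205 205 202 215 210 206 207 203 212 212 208 209 209 213]
 [214 213 206 202 203 210 208 209 204 208 209 208 212 211 214 213 215]
 [214 207 205 203 211 207 207 205 207 213 213 210 210 211 215 216 212]
 [208 207 203 209 211 208 208 205 209 210 207 210 211 215 218 220 194]]
plain [ 0.54364976 -0.16922233  0.156     ]
tab
flange
side hub [244.23652012 254.98832344]
```

```bash
python3 -m pendant '[{"dz":-0.025,"rz":4.2},{"dz":-0.025,"rz":4.2},{"dx":0.0127,"dy":-0.0234},{"dx":0.0127,"dy":-0.0234},{"dx":0.0127,"dy":-0.0234},{"dx":0.0127,"dy":-0.0234},{"dx":0.0127,"dy":-0.0234},{"dx":0.0127,"dy":-0.0234},{"dx":0.0127,"dy":-0.0234},{"dx":0.0127,"dy":-0.0234},{"dx":0.0127,"dy":-0.0234},{"dx":0.0127,"dy":-0.0234}]' 40
cat > to.py <<'E'
# usage: to.py x y z yaw : remaining shift in tool axes and yaw
import sys; from h import *
s=manip.get_state(); M=rot(s['ee_rot']); p=np.array(s['position'])
x,y,z,w=map(float,sys.argv[1:5]); yaw=np.arctan2(M[1,0],M[0,0])
print('pos',p.round(4),'yaw',yaw.round(4),'tilt',M[:,2].round(4),'q6',s['qpos'][5].round(2),'F',np.round(s['contact_force'],1),'w',round(s['width'],4),'gf',round(s['gripper_force'],1),'t',s['clock'])
print('shift tool',(M.T@(np.array([x,y,z])-p)).round(4),'rz deg',np.degrees(yaw-w).round(2))
E
python3 to.py 0.549 -0.290 0.245 0.186
```

```text
pos [ 0.1878 -0.543   0.2305] yaw 0.3328 tilt [-3.0e-04  1.6e-03 -1.0e+00] q6 -0.12 F [0.1 0.2 0.3] w 0.0858 gf 0.0 t 0.1
shift tool [ 0.4241 -0.1211 -0.0142] rz deg 8.41invalid input
```

```bash
python3 - <<'E'
from meas import *
d=load('top0'); s=load('side0')
for nm,D,box in(('top',d,(198,172,240,212)),('side',s,(225,240,272,290))):
  g=cv2.cvtColor(D['frame'],cv2.COLOR_RGB2GRAY)
  for t in((184,) if nm=='top' else (184,190,196,202)):
    for c in cont(D,*box,t):
      P=W(D,c,.085); q=np.array([.591,.182])
      if np.hypot(*(P.mean(0)-q))>.02: continue
      for _ in range(6):
        r=np.hypot(*(P-q).T); i=abs(r-.034)<.003
        if i.sum()<20: break
        q=least_squares(lambda q:np.hypot(*(P[i]-q).T)-.034,q).x
      r=np.hypot(*(P-q).T); j=(r>.040)&(r<.047); k=(r<.03)
      a=lambda m:np.arctan2(*(P[m]-q)[:,::-1].T)
      print(nm,t,len(c),i.sum(),q,'lug',j.sum(),a(j).mean() if j.any() else 0,'r',r.max(), 'inner',k.sum())
  # bore : dark contour in side view
s_g=cv2.cvtColor(s['frame'],cv2.COLOR_RGB2GRAY)
for t in(120,140,160):
  for c in cont(s,234,248,256,262,t):
    P=W(s,c,.085); print('bore',t,len(c),P.min(0),P.max(0),cv2.minEnclosingCircle((P*1000).astype(np.float32)))
E
```

```text
top 184 319 0 [0.591 0.182] lug 0 0 r 0.023316286696679494 inner 319
top 184 636 567 [0.59117769 0.18267407] lug 51 0.2611349814716399 r 0.044462902376345245 inner 0
side 184 261 0 [0.591 0.182] lug 0 0 r 0.020634155869655037 inner 261
side 184 558 495 [0.58917745 0.18145353] lug 45 0.25987156642674314 r 0.04454475929648677 inner 0
side 190 266 0 [0.591 0.182] lug 0 0 r 0.0209447874529449 inner 266
side 190 552 493 [0.58918237 0.18163763] lug 40 0.25972866368712877 r 0.04410281728528461 inner 0
side 196 271 0 [0.591 0.182] lug 0 0 r 0.021472863255976776 inner 271
side 196 549 494 [0.58912865 0.18182467] lug 35 0.25977758258471734 r 0.0437832849693747 inner 0
side 202 284 0 [0.591 0.182] lug 0 0 r 0.02225032686378607 inner 284
side 202 546 359 [0.59062217 0.18062459] lug 24 0.3108069579335247 r 0.042411713529074094 inner 98
bore 120 225 [0.57681355 0.17021662] [0.60869683 0.19390518] ((592.6290283203125, 183.3240966796875), 16.301565170288086)
bore 120 570 [0.55500001 0.14340711] [0.62833462 0.21473681] ((591.9739379882812, 179.5950469970703), 39.93110656738281)
bore 140 237 [0.57613256 0.16938165] [0.60940142 0.19482389] ((592.736328125, 183.09344482421875), 17.009353637695312)
bore 140 564 [0.55555282 0.14340711] [0.62833462 0.21418956] ((592.31884765625, 179.0524444580078), 39.394229888916016)
bore 160 247 [0.57554235 0.16854565] [0.6099953  0.19572191] ((592.7717895507812, 182.6038360595703), 17.751127243041992)
bore 160 564 [0.55573731 0.14340711] [0.62833462 0.21386128] ((592.0359497070312, 177.78118896484375), 39.158714294433594)
```

Both views agree: the hub is at about (0.590, 0.182) and its yaw is 0.26. The move was rejected, so I'll retry it without FORCE.

```bash
python3 -m pendant '[{"dx":0,"dy":0,"dz":-0.025,"rx":0,"ry":0,"rz":4.2,"hand":0.085},{"dx":0,"dy":0,"dz":-0.025,"rx":0,"ry":0,"rz":4.2,"hand":0.085}]'; python3 to.py 0.27 -0.290 0.28 0.186
```

```text
clock: 0.27
position: [0.1875, -0.5421, 0.2797]
ee_rot: [-0.003, 0.996, 0.091, -0.0]
contact_force: [-0.1, -0.8, 0.4]
width: 0.0848
gripper_force: 0.0
pos [ 0.1875 -0.5421  0.2797] yaw 0.1827 tilt [-0.0012  0.0056 -1.    ] q6 0.03 F [-0.1 -0.8  0.4] w 0.0848 gf 0.0 t 0.2667
shift tool [ 0.1269 -0.2329  0.001 ] rz deg -0.19
```

```bash
python3 -m pendant '[{"dx":0.0127,"dy":-0.0233,"dz":0,"rx":0,"ry":0,"rz":0,"hand":0.085},{"dx":0.0127,"dy":-0.0233,"dz":0,"rx":0,"ry":0,"rz":0,"hand":0.085},{"dx":0.0127,"dy":-0.0233,"dz":0,"rx":0,"ry":0,"rz":0,"hand":0.085},{"dx":0.0127,"dy":-0.0233,"dz":0,"rx":0,"ry":0,"rz":0,"hand":0.085},{"dx":0.0127,"dy":-0.0233,"dz":0,"rx":0,"ry":0,"rz":0,"hand":0.085},{"dx":0.0127,"dy":-0.0233,"dz":0,"rx":0,"ry":0,"rz":0,"hand":0.085},{"dx":0.0127,"dy":-0.0233,"dz":0,"rx":0,"ry":0,"rz":0,"hand":0.085},{"dx":0.0127,"dy":-0.0233,"dz":0,"rx":0,"ry":0,"rz":0,"hand":0.085},{"dx":0.0127,"dy":-0.0233,"dz":0,"rx":0,"ry":0,"rz":0,"hand":0.085},{"dx":0.0127,"dy":-0.0233,"dz":0,"rx":0,"ry":0,"rz":0,"hand":0.085}]' 60 ; python3 to.py 0.549 -0.290 0.245 0.186
```

```text
clock: 1.1
position: [0.2695, -0.2895, 0.281]
ee_rot: [-0.0, 0.996, 0.093, -0.0]
contact_force: [0.5, -0.8, -0.1]
width: 0.0852
gripper_force: 0.0
pos [ 0.2695 -0.2895  0.281 ] yaw 0.1858 tilt [-2.e-04  6.e-04 -1.e+00] q6 0.39 F [ 0.5 -0.8 -0.1] w 0.0852 gf 0.0 t 1.1
shift tool [0.2746 0.0522 0.0359] rz deg -0.01
```

```bash
python3 -m pendant '[{"dx":0.025,"dy":0.0047,"dz":0.003,"rx":0,"ry":0,"rz":0,"hand":0.085},{"dx":0.025,"dy":0.0047,"dz":0.003,"rx":0,"ry":0,"rz":0,"hand":0.085},{"dx":0.025,"dy":0.0047,"dz":0.003,"rx":0,"ry":0,"rz":0,"hand":0.085},{"dx":0.025,"dy":0.0047,"dz":0.003,"rx":0,"ry":0,"rz":0,"hand":0.085},{"dx":0.025,"dy":0.0047,"dz":0.003,"rx":0,"ry":0,"rz":0,"hand":0.085},{"dx":0.025,"dy":0.0047,"dz":0.003,"rx":0,"ry":0,"rz":0,"hand":0.085},{"dx":0.025,"dy":0.0047,"dz":0.003,"rx":0,"ry":0,"rz":0,"hand":0.085},{"dx":0.025,"dy":0.0047,"dz":0.003,"rx":0,"ry":0,"rz":0,"hand":0.085},{"dx":0.025,"dy":0.0047,"dz":0.003,"rx":0,"ry":0,"rz":0,"hand":0.085},{"dx":0.025,"dy":0.0047,"dz":0.003,"rx":0,"ry":0,"rz":0,"hand":0.085},{"dx":0.0246,"dy":0.0052,"dz":0.003,"rx":0,"ry":0,"rz":0,"hand":0.085},{"dx":0,"dy":0,"dz":0,"rx":0,"ry":0,"rz":0,"hand":0.085}]' 60; python3 to.py 0.549 -0.290 0.162 0.186
python3 - <<'E'
from meas import *
d=load('top0'); s=load('side0')
# side check of the keyed tab: bright fin/tab top corner predictions vs image
g=cv2.cvtColor(s['frame'],cv2.COLOR_RGB2GRAY)
c=np.array([.549,-.290]);th=.186;u=np.array([np.cos(th),np.sin(th)]);n=np.array([-u[1],u[0]])
for a,b in((.032,.004),(-.018,.007),(-.018,-.007),(.032,-.004)): print(proj(s,[*(c+a*u+b*n),.196]))
print(g[134:148,300:330])
d2=snap('side','side1')
E
```

```text
clock: 2.1
position: [0.553, -0.2911, 0.2461]
ee_rot: [-0.001, 0.996, 0.094, 0.001]
contact_force: [0.5, -0.4, 0.3]
width: 0.0849
gripper_force: 0.0
pos [ 0.553  -0.2911  0.2461] yaw 0.1883 tilt [ 0.0013  0.0012 -1.    ] q6 0.79 F [ 0.5 -0.4  0.3] w 0.0849 gf 0.0 t 2.1
shift tool [-0.0039 -0.0018  0.0841] rz deg 0.13
[304.96277879 139.59714795]
[321.02345034 141.25569965]
[321.44972105 139.26538744]
[305.27134442 138.46894971]
[[ 91  91  92  93  92  91  89  88  90  90  87  87  86  93  91  90  88  89
   89  90  90  90  95  97  98  99  95 110 146 149]
 [ 91  89  92  93  91  91  89  91  90  90  87  90  91  92  89  90  90  90
   90  89  92  93  98 100 100  99  92 111 145 149]
 [ 89  91  92  92  92  89  89  90  90  88  86  89  90  91  93  92  90  92
   89  89  92  94  97 101 100  95  94 112 146 147]
 [ 92  92  94  91  90  88  84  84  82  81  84  85  84  85  86  86  87  87
   85  88  91  96  98 100  98  93  92 113 144 146]
 [ 92  94  92  91  89  81 133  68  64  65  65 125 124  66  67  67  68  67
   69  75  79  87  95  97  94  92  94 125 144 147]
 [ 94  94  92  90  87  75 255 255 255 255 23
[... 381 characters left out ...]
143 138 135 150 144 143
  148 159 157 171  87  89  95  95  93 129 142 146]
 [ 90  88  86  87  86 101 150 152 152 144 151 143 151 150 142 150 147 143
  148 148 141 151  93  92  94  92  94 141 140 144]
 [ 90  86  87  89  88 104 152 154 154 146 151 145 153 152 145 151 152 145
  152 150 146 154  95  92  96  95  95 143 140 145]
 [ 86  86  90  91  91 109 146 161 158 156 154 146 151 151 143 151 152 149
  151 152 153 147  95  92  94  95  93 144 139 146]
 [ 88  87  92  95  94  97 101 116  99  96 155 146 151 151 151 151 150 152
  146 152 153 147  87  93  95  96  91 142 139 146]
 [ 91  92  96  96  98  95  90  76  61  85 158 153 152 151 151 152 152 152
  145 152 154 151  86  94  97  94  98 143 140 144]]
```

```bash
python3 -m pendant '[{"dx":-0.004,"dy":-0.0015,"dz":0.01,"rx":0,"ry":0,"rz":0,"hand":0.085},{"dx":0,"dy":0,"dz":0.012,"rx":0,"ry":0,"rz":0,"hand":0.085},{"dx":0,"dy":0,"dz":0.012,"rx":0,"ry":0,"rz":0,"hand":0.085},{"dx":0,"dy":0,"dz":0,"rx":0,"ry":0,"rz":0,"hand":0.085},{"dx":0,"dy":0,"dz":0,"rx":0,"ry":0,"rz":0,"hand":0.085}]' 60; python3 to.py 0.5485 -0.290 0.162 0.186
```

```text
clock: 2.57
position: [0.5435, -0.2905, 0.2139]
ee_rot: [-0.001, 0.996, 0.093, -0.001]
contact_force: [0.1, 1.0, -0.1]
width: 0.0851
gripper_force: 0.0
pos [ 0.5435 -0.2905  0.2139] yaw 0.1857 tilt [-2.e-03  9.e-04 -1.e+00] q6 0.78 F [ 0.1  1.  -0.1] w 0.0851 gf 0.0 t 2.5667
shift tool [0.0051 0.0005 0.0519] rz deg -0.02
```

```bash
python3 -m pendant '[{"dx":0.003,"dy":0,"dz":0.01,"rx":0,"ry":0,"rz":0,"hand":0.085},{"dx":0,"dy":0,"dz":0.01,"rx":0,"ry":0,"rz":0,"hand":0.085},{"dx":0,"dy":0,"dz":0,"rx":0,"ry":0,"rz":0,"hand":0.085},{"dx":0,"dy":0,"dz":0,"rx":0,"ry":0,"rz":0,"hand":0.085},{"dx":0,"dy":0,"dz":0,"rx":0,"ry":0,"rz":0,"hand":0.085}]' 60; python3 to.py 0.5485 -0.290 0.162 0.186
```

```text
clock: 2.98
position: [0.5478, -0.2902, 0.1943]
ee_rot: [0.0, 0.996, 0.093, -0.0]
contact_force: [0.4, 0.2, -0.3]
width: 0.0849
gripper_force: 0.0
pos [ 0.5478 -0.2902  0.1943] yaw 0.1862 tilt [-1.e-04 -1.e-04 -1.e+00] q6 0.79 F [ 0.4  0.2 -0.3] w 0.0849 gf 0.0 t 2.9833
shift tool [ 0.0007 -0.0001  0.0323] rz deg 0.01
```

```bash
python3 -m pendant '[{"dx":0.0007,"dy":0,"dz":0.008,"rx":0,"ry":0,"rz":0,"hand":0.085},{"dx":0,"dy":0,"dz":0.008,"rx":0,"ry":0,"rz":0,"hand":0.085},{"dx":0,"dy":0,"dz":0.008,"rx":0,"ry":0,"rz":0,"hand":0.085},{"dx":0,"dy":0,"dz":0.008,"rx":0,"ry":0,"rz":0,"hand":0.085},{"dx":0,"dy":0,"dz":0,"rx":0,"ry":0,"rz":0,"hand":0.085},{"dx":0,"dy":0,"dz":0,"rx":0,"ry":0,"rz":0,"hand":0.085},{"dx":0,"dy":0,"dz":0,"rx":0,"ry":0,"rz":0,"hand":0.085}]' 60; python3 to.py 0.5485 -0.290 0.162 0.186
```

```text
clock: 3.57
position: [0.5486, -0.2902, 0.1623]
ee_rot: [0.0, 0.996, 0.093, 0.0]
contact_force: [-0.3, 0.2, 0.5]
width: 0.0848
gripper_force: 0.0
pos [ 0.5486 -0.2902  0.1623] yaw 0.1861 tilt [ 1.e-04 -1.e-04 -1.e+00] q6 0.79 F [-0.3  0.2  0.5] w 0.0848 gf 0.0 t 3.5667
shift tool [-0.     -0.0002  0.0003] rz deg 0.01
```

Now close the gripper, slowly at first.

```bash
python3 -m pendant '[{"dx":0,"dy":0,"dz":0,"rx":0,"ry":0,"rz":0,"hand":0.06},{"dx":0,"dy":0,"dz":0,"rx":0,"ry":0,"rz":0,"hand":0.045},{"dx":0,"dy":0,"dz":0,"rx":0,"ry":0,"rz":0,"hand":0.03},{"dx":0,"dy":0,"dz":0,"rx":0,"ry":0,"rz":0,"hand":0.022},{"dx":0,"dy":0,"dz":0,"rx":0,"ry":0,"rz":0,"hand":0.018},{"dx":0,"dy":0,"dz":0,"rx":0,"ry":0,"rz":0,"hand":0.014},{"dx":0,"dy":0,"dz":0,"rx":0,"ry":0,"rz":0,"hand":0.005},{"dx":0,"dy":0,"dz":0,"rx":0,"ry":0,"rz":0,"hand":0},{"dx":0,"dy":0,"dz":0,"rx":0,"ry":0,"rz":0,"hand":0},{"dx":0,"dy":0,"dz":0,"rx":0,"ry":0,"rz":0,"hand":0}]' 80; python3 to.py 0.5485 -0.290 0.162 0.186
```

```text
clock: 4.4
position: [0.5486, -0.2903, 0.1627]
ee_rot: [0.0, 0.996, 0.093, 0.0]
contact_force: [0.1, -1.5, 2.6]
width: 0.0133
gripper_force: 78.3
pos [ 0.5486 -0.2903  0.1627] yaw 0.1862 tilt [ 5.e-04 -7.e-04 -1.e+00] q6 0.79 F [ 0.1 -1.5  2.6] w 0.0133 gf 78.3 t 4.4
shift tool [-0.0001 -0.0003  0.0007] rz deg 0.01
```

```bash
python3 -m pendant '[{"dx":0,"dy":0,"dz":-0.005,"rx":0,"ry":0,"rz":0,"hand":0},{"dx":0,"dy":0,"dz":-0.01,"rx":0,"ry":0,"rz":0,"hand":0},{"dx":0,"dy":0,"dz":-0.014,"rx":0,"ry":0,"rz":0,"hand":0},{"dx":0,"dy":0,"dz":-0.014,"rx":0,"ry":0,"rz":0,"hand":0},{"dx":0,"dy":0,"dz":-0.014,"rx":0,"ry":0,"rz":0,"hand":0},{"dx":0,"dy":0,"dz":-0.014,"rx":0,"ry":0,"rz":0,"hand":0},{"dx":0,"dy":0,"dz":-0.014,"rx":0,"ry":0,"rz":0,"hand":0},{"dx":0,"dy":0,"dz":-0.014,"rx":0,"ry":0,"rz":0,"hand":0},{"dx":0,"dy":0,"dz":-0.014,"rx":0,"ry":0,"rz":0,"hand":0},{"dx":0,"dy":0,"dz":-0.014,"rx":0,"ry":0,"rz":0,"hand":0},{"dx":0,"dy":0,"dz":-0.007,"rx":0,"ry":0,"rz":0,"hand":0},{"dx":0,"dy":0,"dz":0,"rx":0,"ry":0,"rz":0,"hand":0}]' 80; python3 to.py 0.590 0.182 0.29 0.260
python3 - <<'E'
from h import *
t=snap('top','top2'); s=snap('side','side2')
a=cv2.resize(t['frame'][180:240,340:440,::-1],None,fx=4,fy=4); b=cv2.resize(s['frame'][80:205,270:370,::-1],None,fx=4,fy=4)
im=np.zeros((500,800,3),np.uint8); im[:240,:400]=a; im[:,400:]=b; cv2.imwrite('pics/lift.png',im)
E
```

```text
clock: 5.4
position: [0.5491, -0.2903, 0.2985]
ee_rot: [0.001, 0.996, 0.093, 0.001]
contact_force: [1.0, -0.2, -0.7]
width: 0.013
gripper_force: 78.2
pos [ 0.5491 -0.2903  0.2985] yaw 0.1863 tilt [ 0.0031 -0.002  -1.    ] q6 0.79 F [ 1.  -0.2 -0.7] w 0.013 gf 78.2 t 5.4
shift tool [ 0.1276 -0.4566  0.0077] rz deg -4.22
```

View pics/lift.png

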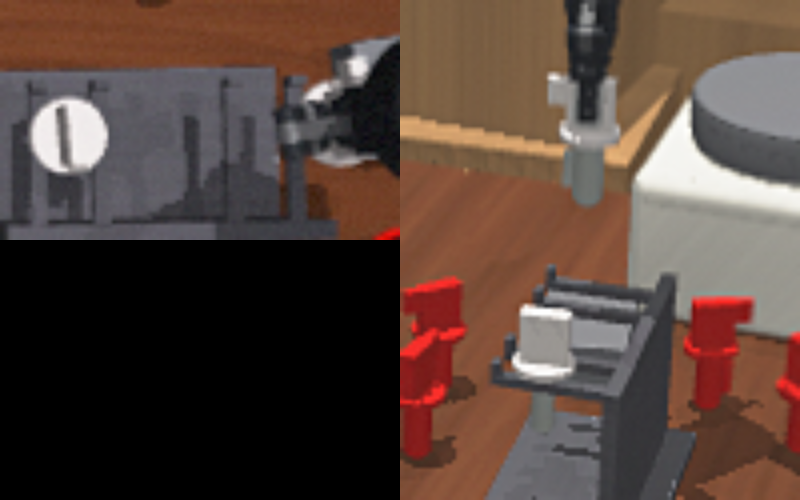

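The picture shows the keyed spindle clear of the stand, upright at about (588,150), with its key on the fin's side. The plain spindle is still hanging. Moving over to the hub.

```bash
python3 -m pendant '[{"dx":0.004,"dy":-0.0143,"dz":0,"rx":0,"ry":0,"rz":0,"hand":0},{"dx":0.008,"dy":-0.0286,"dz":0,"rx":0,"ry":0,"rz":0,"hand":0},{"dx":0.008,"dy":-0.0286,"dz":0,"rx":0,"ry":0,"rz":0,"hand":0},{"dx":0.008,"dy":-0.0286,"dz":0,"rx":0,"ry":0,"rz":0,"hand":0},{"dx":0.008,"dy":-0.0286,"dz":0,"rx":0,"ry":0,"rz":0,"hand":0},{"dx":0.008,"dy":-0.0286,"dz":0,"rx":0,"ry":0,"rz":0,"hand":0},{"dx":0.008,"dy":-0.0286,"dz":0,"rx":0,"ry":0,"rz":0,"hand":0},{"dx":0.008,"dy":-0.0286,"dz":0,"rx":0,"ry":0,"rz":0,"hand":0},{"dx":0.008,"dy":-0.0286,"dz":0,"rx":0,"ry":0,"rz":0,"hand":0},{"dx":0.008,"dy":-0.0286,"dz":0,"rx":0,"ry":0,"rz":0,"hand":0},{"dx":0.008,"dy":-0.0286,"dz":0,"rx":0,"ry":0,"rz":0,"hand":0},{"dx":0.008,"dy":-0.0286,"dz":0,"rx":0,"ry":0,"rz":0,"hand":0}]' 80; python3 -m pendant '[{"dx":0.008,"dy":-0.0286,"dz":0,"rx":0,"ry":0,"rz":0,"hand":0},{"dx":0.008,"dy":-0.0286,"dz":0,"rx":0,"ry":0,"rz":0,"hand":0},{"dx":0.008,"dy":-0.0286,"dz":0,"rx":0,"ry":0,"rz":0,"hand":0},{"dx":0.006,"dy":-0.02,"dz":0,"rx":0,"ry":0,"rz":0,"hand":0},{"dx":0.004,"dy":-0.015,"dz":0,"rx":0,"ry":0,"rz":0,"hand":0},{"dx":0.0015,"dy":-0.007,"dz":0,"rx":0,"ry":0,"rz":0,"hand":0},{"dx":0,"dy":0,"dz":0,"rx":0,"ry":0,"rz":-2.1,"hand":0},{"dx":0,"dy":0,"dz":0,"rx":0,"ry":0,"rz":-2.1,"hand":0},{"dx":0,"dy":0,"dz":0,"rx":0,"ry":0,"rz":0,"hand":0},{"dx":0,"dy":0,"dz":0,"rx":0,"ry":0,"rz":0,"hand":0},{"dx":0,"dy":0,"dz":0,"rx":0,"ry":0,"rz":0,"hand":0}]' 80; python3 to.py 0.590 0.182 0.17 0.260
```

```text
clock: 6.5
position: [0.5768, 0.0527, 0.2952]
ee_rot: [-0.0, 0.996, 0.093, -0.001]
contact_force: [0.5, 0.5, -1.3]
width: 0.013
gripper_force: 78.2
clock: 7.42
position: [0.589, 0.1818, 0.2961]
ee_rot: [0.0, 0.992, 0.129, -0.0]
contact_force: [-0.2, -0.0, -1.6]
width: 0.0129
gripper_force: 78.2
pos [0.589  0.1818 0.2961] yaw 0.2579 tilt [-5.e-04 -4.e-04 -1.e+00] q6 1.5 F [-0.2 -0.  -1.6] w 0.0129 gf 78.2 t 7.4167
shift tool [0.0011 0.     0.1261] rz deg -0.12
```

```bash
python3 -m pendant '[{"dx":0.001,"dy":0,"dz":0.016,"rx":0,"ry":0,"rz":-0.1,"hand":0},{"dx":0,"dy":0,"dz":0.02,"rx":0,"ry":0,"rz":0,"hand":0},{"dx":0,"dy":0,"dz":0.02,"rx":0,"ry":0,"rz":0,"hand":0},{"dx":0,"dy":0,"dz":0.02,"rx":0,"ry":0,"rz":0,"hand":0},{"dx":0,"dy":0,"dz":0.02,"rx":0,"ry":0,"rz":0,"hand":0},{"dx":0,"dy":0,"dz":0.02,"rx":0,"ry":0,"rz":0,"hand":0},{"dx":0,"dy":0,"dz":0.011,"rx":0,"ry":0,"rz":0,"hand":0},{"dx":0,"dy":0,"dz":0.004,"rx":0,"ry":0,"rz":0,"hand":0},{"dx":0,"dy":0,"dz":0,"rx":0,"ry":0,"rz":0,"hand":0},{"dx":0,"dy":0,"dz":0,"rx":0,"ry":0,"rz":0,"hand":0},{"dx":0,"dy":0,"dz":0,"rx":0,"ry":0,"rz":0,"hand":0}]' 80; python3 to.py 0.590 0.182 0.15 0.260
python3 - <<'E'
from h import *
s=snap('side','side3'); t=snap('top','top3')
b=cv2.resize(s['frame'][190:290,200:300,::-1],None,fx=4,fy=4,interpolation=cv2.INTER_CUBIC); a=cv2.resize(t['frame'][150:250,160:260,::-1],None,fx=4,fy=4,interpolation=cv2.INTER_CUBIC)
cv2.imwrite('pics/pre.png',np.hstack([b,a]))
st=manip.get_state(); M=rot(st['ee_rot']); p=np.array(st['position'])
for h in (.055,.061,.101): print(h,proj(s,p+[0,0,h-.0677]))
for r in(-.023,.023): print('flange edges', proj(s,p+[r*.935,r*.354,.055-.0677]))
E
```

```text
clock: 8.33
position: [0.5912, 0.1827, 0.1668]
ee_rot: [-0.0, 0.991, 0.13, 0.001]
contact_force: [1.3, 0.8, -1.2]
width: 0.0131
gripper_force: 78.2
pos [0.5912 0.1827 0.1668] yaw 0.2611 tilt [ 2.9e-03  4.0e-04 -1.0e+00] q6 1.5 F [ 1.3  0.8 -1.2] w 0.0131 gf 78.2 t 8.3333
shift tool [-0.0014  0.0004  0.0168] rz deg 0.06
0.055 [243.01163805 233.14275208]
0.061 [242.93046039 231.16161546]
0.101 [242.38178826 217.69154779]
flange edges [252.38234162 233.10817403]
flange edges [233.64982807 233.17409588]
```

View pics/pre.png

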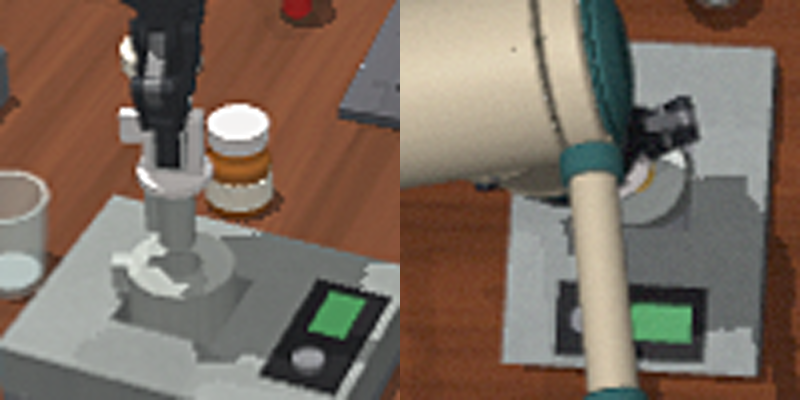

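The side view shows the spindle above the hub: flange centre at about (173,172) in the crop (px 243.3), tip over the bore, fin and key towards the lug. Going down gently while watching the force.

```bash
python3 -m pendant '[{"dx":0,"dy":0,"dz":0.004,"rx":0,"ry":0,"rz":0,"hand":0},{"dx":0,"dy":0,"dz":0.004,"rx":0,"ry":0,"rz":0,"hand":0},{"dx":0,"dy":0,"dz":0,"rx":0,"ry":0,"rz":0,"hand":0},{"dx":0,"dy":0,"dz":0,"rx":0,"ry":0,"rz":0,"hand":0},{"dx":0,"dy":0,"dz":0,"rx":0,"ry":0,"rz":0,"hand":0}]' 80; python3 to.py 0.5905 0.182 0.145 0.260
```

```text
clock: 8.85
position: [0.5901, 0.1826, 0.1572]
ee_rot: [0.0, 0.991, 0.13, -0.0]
contact_force: [-0.9, 0.3, -2.0]
width: 0.0129
gripper_force: 78.2
pos [0.5901 0.1826 0.1572] yaw 0.2613 tilt [-2.e-04 -1.e-04 -1.e+00] q6 1.5 F [-0.9  0.3 -2. ] w 0.0129 gf 78.2 t 8.85
shift tool [0.0002 0.0007 0.0122] rz deg 0.07
```

```bash
python3 -m pendant '[{"dx":0.0002,"dy":0.0005,"dz":0.003,"rx":0,"ry":0,"rz":0,"hand":0},{"dx":0,"dy":0,"dz":0.003,"rx":0,"ry":0,"rz":0,"hand":0},{"dx":0,"dy":0,"dz":0.003,"rx":0,"ry":0,"rz":0,"hand":0},{"dx":0,"dy":0,"dz":0.003,"rx":0,"ry":0,"rz":0,"hand":0},{"dx":0,"dy":0,"dz":0.002,"rx":0,"ry":0,"rz":0,"hand":0},{"dx":0,"dy":0,"dz":0,"rx":0,"ry":0,"rz":0,"hand":0},{"dx":0,"dy":0,"dz":0,"rx":0,"ry":0,"rz":0,"hand":0}]' 80; python3 to.py 0.5905 0.182 0.1377 0.260
```

```text
clock: 9.43
position: [0.5904, 0.1821, 0.143]
ee_rot: [0.0, 0.991, 0.13, -0.0]
contact_force: [1.2, -0.2, -2.0]
width: 0.0129
gripper_force: 78.2
pos [0.5904 0.1821 0.143 ] yaw 0.2612 tilt [-4.e-04 -2.e-04 -1.e+00] q6 1.5 F [ 1.2 -0.2 -2. ] w 0.0129 gf 78.2 t 9.4333
shift tool [0.0001 0.0002 0.0053] rz deg 0.07
```

```bash
python3 -m pendant '[{"dx":0,"dy":0,"dz":0.002,"rx":0,"ry":0,"rz":0,"hand":0},{"dx":0,"dy":0,"dz":0.002,"rx":0,"ry":0,"rz":0,"hand":0},{"dx":0,"dy":0,"dz":0.002,"rx":0,"ry":0,"rz":0,"hand":0},{"dx":0,"dy":0,"dz":0.0015,"rx":0,"ry":0,"rz":0,"hand":0},{"dx":0,"dy":0,"dz":0.0015,"rx":0,"ry":0,"rz":0,"hand":0},{"dx":0,"dy":0,"dz":0,"rx":0,"ry":0,"rz":0,"hand":0},{"dx":0,"dy":0,"dz":0,"rx":0,"ry":0,"rz":0,"hand":0}]' 80; python3 to.py 0.5905 0.182 0.11 0.260
```

```text
clock: 10.02
position: [0.5905, 0.1822, 0.1341]
ee_rot: [0.0, 0.991, 0.13, -0.0]
contact_force: [0.3, 0.1, -1.2]
width: 0.0129
gripper_force: 78.2
pos [0.5905 0.1822 0.1341] yaw 0.2612 tilt [-2.e-04 -1.e-04 -1.e+00] q6 1.5 F [ 0.3  0.1 -1.2] w 0.0129 gf 78.2 t 10.0167
shift tool [0.     0.0002 0.0241] rz deg 0.07
```

```bash
python3 -m pendant '[{"dx":0,"dy":0,"dz":0.003,"rx":0,"ry":0,"rz":0,"hand":0},{"dx":0,"dy":0,"dz":0.004,"rx":0,"ry":0,"rz":0,"hand":0},{"dx":0,"dy":0,"dz":0.004,"rx":0,"ry":0,"rz":0,"hand":0},{"dx":0,"dy":0,"dz":0.004,"rx":0,"ry":0,"rz":0,"hand":0},{"dx":0,"dy":0,"dz":0.004,"rx":0,"ry":0,"rz":0,"hand":0},{"dx":0,"dy":0,"dz":0.003,"rx":0,"ry":0,"rz":0,"hand":0},{"dx":0,"dy":0,"dz":0.002,"rx":0,"ry":0,"rz":0,"hand":0},{"dx":0,"dy":0,"dz":0,"rx":0,"ry":0,"rz":0,"hand":0},{"dx":0,"dy":0,"dz":0,"rx":0,"ry":0,"rz":0,"hand":0}]' 100; python3 to.py 0.5905 0.182 0.0977 0.260
```

```text
clock: 10.77
position: [0.5905, 0.1822, 0.1101]
ee_rot: [0.0, 0.991, 0.13, -0.0]
contact_force: [0.2, -0.5, -2.3]
width: 0.013
gripper_force: 99.5
pos [0.5905 0.1822 0.1101] yaw 0.2613 tilt [-1.e-04 -1.e-04 -1.e+00] q6 1.5 F [ 0.2 -0.5 -2.3] w 0.013 gf 99.5 t 10.7667
shift tool [-0.0001  0.0002  0.0124] rz deg 0.07
```

```bash
python3 -m pendant '[{"dx":0,"dy":0,"dz":0.003,"rx":0,"ry":0,"rz":0,"hand":0},{"dx":0,"dy":0,"dz":0.003,"rx":0,"ry":0,"rz":0,"hand":0},{"dx":0,"dy":0,"dz":0.002,"rx":0,"ry":0,"rz":0,"hand":0},{"dx":0,"dy":0,"dz":0,"rx":0,"ry":0,"rz":0,"hand":0},{"dx":0,"dy":0,"dz":0,"rx":0,"ry":0,"rz":0,"hand":0}]' 110; python3 -m pendant '[{"dx":0,"dy":0,"dz":0.0015,"rx":0,"ry":0,"rz":0,"hand":0},{"dx":0,"dy":0,"dz":0.0015,"rx":0,"ry":0,"rz":0,"hand":0},{"dx":0,"dy":0,"dz":0.001,"rx":0,"ry":0,"rz":0,"hand":0},{"dx":0,"dy":0,"dz":0,"rx":0,"ry":0,"rz":0,"hand":0},{"dx":0,"dy":0,"dz":0,"rx":0,"ry":0,"rz":0,"hand":0}]' 110; python3 to.py 0.5905 0.182 0.0977 0.260
```

```text
clock: 11.18
position: [0.5909, 0.1821, 0.1029]
ee_rot: [0.0, 0.991, 0.13, 0.001]
contact_force: [-1.1, -0.7, 3.4]
width: 0.0123
gripper_force: 107.8
clock: 11.6
position: [0.5909, 0.1821, 0.0993]
ee_rot: [0.0, 0.991, 0.13, 0.001]
contact_force: [-1.3, -0.7, 6.6]
width: 0.0125
gripper_force: 108.3
pos [0.5909 0.1821 0.0993] yaw 0.2613 tilt [ 1.4e-03 -1.0e-04 -1.0e+00] q6 1.5 F [-1.3 -0.7  6.6] w 0.0125 gf 108.3 t 11.6
shift tool [-0.0004  0.      0.0016] rz deg 0.08
```

```bash
python3 -m pendant '[{"dx":0,"dy":0,"dz":0.001,"rx":0,"ry":0,"rz":0,"hand":0},{"dx":0,"dy":0,"dz":0.001,"rx":0,"ry":0,"rz":0,"hand":0},{"dx":0,"dy":0,"dz":0,"rx":0,"ry":0,"rz":0,"hand":0},{"dx":0,"dy":0,"dz":0,"rx":0,"ry":0,"rz":0,"hand":0}]' 110; python3 -m pendant '[{"dx":0,"dy":0,"dz":0.001,"rx":0,"ry":0,"rz":0,"hand":0},{"dx":0,"dy":0,"dz":0.0005,"rx":0,"ry":0,"rz":0,"hand":0},{"dx":0,"dy":0,"dz":0,"rx":0,"ry":0,"rz":0,"hand":0},{"dx":0,"dy":0,"dz":0,"rx":0,"ry":0,"rz":0,"hand":0}]' 110; python3 to.py 0.5905 0.182 0.0977 0.260
```

```text
clock: 11.93
position: [0.591, 0.1821, 0.0977]
ee_rot: [0.0, 0.991, 0.13, 0.001]
contact_force: [-0.7, -1.4, 8.4]
width: 0.0125
gripper_force: 109.2
clock: 12.27
position: [0.591, 0.1821, 0.0977]
ee_rot: [0.0, 0.991, 0.13, 0.001]
contact_force: [-3.7, -1.8, 15.6]
width: 0.0126
gripper_force: 110.3
pos [0.591  0.1821 0.0977] yaw 0.2613 tilt [ 0.0025  0.     -1.    ] q6 1.5 F [-3.7 -1.8 15.6] w 0.0126 gf 110.3 t 12.2667
shift tool [-0.0005 -0.      0.    ] rz deg 0.08
```

```bash
python3 -m pendant '[{"dx":0,"dy":0,"dz":0.0007,"rx":0,"ry":0,"rz":0,"hand":0},{"dx":0,"dy":0,"dz":0,"rx":0,"ry":0,"rz":0,"hand":0},{"dx":0,"dy":0,"dz":0,"rx":0,"ry":0,"rz":0,"hand":0},{"dx":0,"dy":0,"dz":0,"rx":0,"ry":0,"rz":0,"hand":0},{"dx":0,"dy":0,"dz":0,"rx":0,"ry":0,"rz":0,"hand":0},{"dx":0,"dy":0,"dz":0,"rx":0,"ry":0,"rz":0,"hand":0},{"dx":0,"dy":0,"dz":0,"rx":0,"ry":0,"rz":0,"hand":0},{"dx":0,"dy":0,"dz":0,"rx":0,"ry":0,"rz":0,"hand":0},{"dx":0,"dy":0,"dz":0,"rx":0,"ry":0,"rz":0,"hand":0},{"dx":0,"dy":0,"dz":0,"rx":0,"ry":0,"rz":0,"hand":0}]' 110; python3 to.py 0.5905 0.182 0.0977 0.260
python3 - <<'E'
from h import *
s=snap('side','side4'); cv2.imwrite('pics/end.png',cv2.resize(s['frame'][130:280,170:370,::-1],None,fx=4,fy=4,interpolation=cv2.INTER_CUBIC))
E
```

```text
clock: 13.1
position: [0.591, 0.1821, 0.0977]
ee_rot: [0.0, 0.991, 0.13, 0.001]
contact_force: [-5.9, -3.0, 18.4]
width: 0.0125
gripper_force: 110.8
pos [0.591  0.1821 0.0977] yaw 0.2613 tilt [ 2.9e-03  1.0e-04 -1.0e+00] q6 1.5 F [-5.9 -3.  18.4] w 0.0125 gf 110.8 t 13.1
shift tool [-0.0005 -0.     -0.    ] rz deg 0.08
```

View pics/end.png

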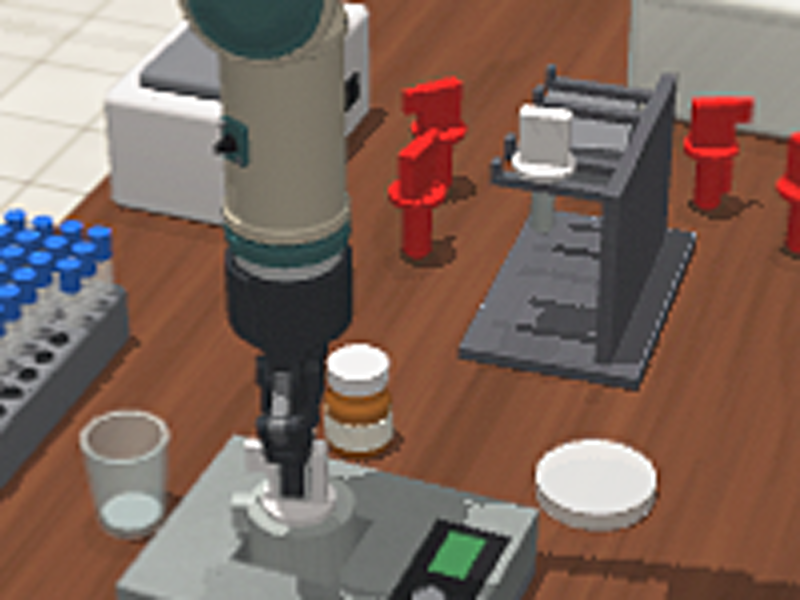

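The picture shows the flange flat on the hub at about (293,500), with the fin over the lug, the plain spindle still hanging, and the bystanders in view where they were. The height has stayed at 0.0977 m while the push rose, so it is fully seated.

```bash
python3 -c "
from rig import manip
print(manip.sign_off())"
```

```text
the job is handed in; nothing more can be done
None
```

The keyed spindle sits fully home in the mixer's hub, with its key in the keyway and its flange flat on the hub, still gripped and held down with about 18 N; the job was handed in at about 13 s on the robot's clock.

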